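# Prove the overflow cut-out of a receiver stand, re-arm it and hang the beaker

## Robot

A 6-joint arm with a two-finger parallel gripper is mounted at the origin on a cart in front of the work surface, level with it; the furniture and walls round the work are solid. World frame = base frame: x ahead of the robot, y to its left, z up, the work surface at z = 0. Lengths are in m, angles in degrees, forces in N, time in s.
With the tool pointing down it reaches from about 0.3 to 0.875 m from the base axis. Payload 6.4 kg.
Tool frame: the origin (TCP) lies on the centre line of the jaws, within the pads' length; the fingertips stand 11 mm ahead of it and the grasp point (between the pads) lies 8 mm behind it; z points along the fingers, y is the line along which they close (so a half turn about z gives the same grasp; the last joint's range is limited). The gripper opens to 88 mm and grips with 3 to 60 N. Pads are 18 mm wide; open, the fingers measure 123 mm over their backs; the gripper's body (75 mm by 187 mm) begins 45 mm behind the grasp point.
Start: joints at [-81.836, 10.359, 92.074, -0, 77.567, -11.82], TCP at [0.197, -0.54, 0.211] pointing down, gripper open.
Joint ranges: [-171.53, 171.53], [-51.25, 118.39], [17.06, 147.69], [-65.23, 245.23], [0, 150.52], [-178.68, 178.68]. Speed limits (degrees/s): [147.25, 147.25, 172.46, 180, 180, 180].

## Interface

Orientations are given as [roll, pitch, yaw] about the fixed x, y, z axes, in that order (R = Rz(yaw) Ry(pitch) Rx(roll)).
In Python, from plant import arm gives the robot as it stands. The module is installed in compiled form; this text tells all that it offers.
- The arm moves only by the shell command python3 -m jog 'ROWS' [FORCE]. ROWS is JSON, a list of rows, each a list of 7 numbers: the shift along the tool's x, y, z in m, then the turn, a rotation vector about the tool's x, y, z in rad, then the opening, from 0 (shut) to 1 (fully open). A call has 1 to 10 rows; each row is the pose to reach, as a shift and turn from the pose commanded when the call began, along the tool's axes at that moment; what a row does not reach only later rows make up. A row lasts 1/10 s, in which the tool goes at most 50 mm and 8.59 degrees, less where a joint would pass 70% of its speed; a pose out of reach is approached as far as the arm can. A call with a gripper value outside its range is refused whole. The fingers move at their own pace and stop on an object; FORCE is the grip in N (left out, the last holds). Time passes only in rows, so rows that repeat a pose let the fingers close. It gives the time, the measured TCP pose, the force, the opening and the grip force at its end, in the units of the state.
- arm.state(): the state, without advancing time (a new reading comes with each control period).
- arm.camera(name): name is "scene" or "top" or "wrist"; returns the picture (420x560x3 uint8, red, green, blue); there is no depth.
- arm.camera_model(name): a dict with "fovy" (degrees; the focal length in pixels is half the picture's height over the tangent of half this angle, whatever the lens; pixels are square), "cx", "cy" (the principal point, pixels), "eye" and "attitude" of the camera in the world; the wrist camera has in their place "hand_eye" (4x4, takes a point from camera to tool coordinates, whose origin is the TCP and whose axes are the flange's). Camera axes: x right, y down, z forward; pixel columns grow to the right and rows downward; lengths in m; the calibration is good to about 2 mm. A picture is of the moment at which its call begins: read the wrist's pose just before it. camera_model takes no time and is no camera call.
- arm.finish_job(): hands the job in; it is judged then, once.
Trained networks look in the newest picture that a camera, given by its name, has taken for a name from the list of things; names that differ only in an ending like _2 or _b are one class to them, and where a whole thing is asked for, a point or a joint stands for the part that bears it (a point fixed in the world has none). Each returns a list of dicts, best first, with "conf" (0 to 1); they miss things now and then, are a little off and sometimes report something else, mostly with a low value. They report only what shows in the picture. A call takes as long as a camera call.
- arm.find_in(target, camera): "extent" ([left, top, right, bottom] in pixels, round what is visible of it).
- arm.masks_of(target, camera): "region" (420x560 bool, what is visible of it) and "extent" ([left, top, right, bottom] in pixels, round what is visible of it).
- arm.tip_of(target, camera): "point" ([row, column] in pixels: a listed point, or the origin of a listed thing).
The state is a dict: "time": time; "qpos": joint angles; "qvel": joint speeds; "joint_efforts": joint torques, N m; "ee_pos": TCP position; "tool_rot": TCP orientation; "wrist_force": force on the tool from outside, world axes, zero at the start; "wrist_torque": the same for the moment, N m; "finger_gap": finger opening in m; "grip_force": force on a finger pad.
Only numpy, scipy, OpenCV 4.12 (cv2) and the standard library are available. Lean on these libraries where they do the work, as an engineer would, in place of code of your own. Each camera call takes 0.05 s, during which the arm holds its last target. There are 200 camera calls.

## Task

Get the receiver stand ready for a run. First prove its overflow cut-out: with a finger push the roller arm of the limit switch down until the switch clicks and its black reset button pops up, let the arm spring back, and then push the button in again until it stays down. Then hang the beaker carrier by its handle across both prongs of the sprung hook, its tongue over the roller, and let it down slowly so that the pointer settles without the cut-out tripping; do not knock over or shove the two bottles, the timer or the small carton.

Things in the scene. Friction and masses are not known exactly. Their poses are not given: they have to be found in the camera images.
- stand: fixed receiver stand; steel base plate, x -150 to +62, y -105 to +95 mm in this frame, top 12 mm high. Origin on the bench under the middle of the hook's saddles; z up, y the way the prongs point, -x to the switch end. Limit switch: grey box, x -104 to -70, y 36 to 84 mm, top 68 mm high; its roller arm lies along its -x face and reaches towards -y. Beside post and hook nothing is higher than 92 mm.
- post_top (a point): middle of the top of the spring post's cross head, 84 x 30 mm (stand's x, y), 75 mm from the hook's saddle point in the stand's -y and 232 mm above the bench when the hook is empty; sinks with the hook. Both prongs start at it. Below it the post, 36 mm dia., and a white scale plate. Nothing stands above it.
- lever (a joint): roller arm, hinged along the stand's x: 0 = at rest (roller up), grows as the roller goes down, stop at 0.50 rad. Springs back; 1.1 N at the roller at rest, about 2 N at the click. At about 0.18 rad (roller 10 mm down) it clicks and the reset button pops up. Its hinge axis lies 52 mm from the roller centre in the stand's +y and 13 mm lower than it.
- roller (a point): centre of the black roller, 18 mm dia., 13 mm wide along the stand's x, at the free end of the 53 mm roller arm; at rest 55 mm above the bench and 127 mm from the stand's origin in its -x. Moves with the arm. The space above it is free while no carrier hangs on the hook.
- button (a joint): reset button on the switch, a vertical slide: about 0 = armed (latched down), 0.011 m = popped up by a trip. Pushed from there against 2 to 6 N to about -0.002 (stop -0.003) it latches and stays at about 0 when let go. It latches only while the roller arm is released; only the roller arm trips it.
- button_top (a point): middle of the top of the black round reset button, 22 mm dia., 80 mm above the bench when armed, 91 mm when popped up; moves with it. Axes as the stand's. From the roller it lies 40 mm in the stand's x and 64 mm in its y.
- hook (a joint): travel of the sprung hook down (m): 0 empty, stop at 0.040. Spring 330 N/m after 0.5 N preload; the carrier (0.42 to 0.60 kg) settles at about 11 to 16 mm, lightly damped, about 3 Hz. The pointer moves with it on the scale. If the carrier is dropped or let go before the spring bears it, it plunges, and below about 28 mm its tongue trips the switch.
- hook_saddle (a point): middle between the hook's two saddles, where the handle bar's axis rests; 230 mm up when empty, sinks with the hook. Axes as the stand's. Prongs: 8 mm rods along the stand's y at x -30 and +30 mm, axes 8 mm below this point; free ends at y +26 mm, turned up to 10 mm above it; stop collars at y -15 mm, 1 mm above it. The bar, in the stand's x, may rest at y -10 to +10 mm.
- carrier_handle (a point): middle of the carrier's handle: black sleeve 13 mm dia., 36 mm long, on an 8 mm bar along this frame's x (105 mm free between side strips), 146 mm above the carrier's underside; z up. The carrier must come onto the hook from the stand's +y side with the prongs below the bar and above the beaker, whose rim is 57 mm below the bar's axis.
- carrier_tongue (a point): underside of the carrier's tongue, 127 mm from the handle in the handle frame's -x; comes over the roller when the carrier hangs rightly, its x and y then along the stand's. The carrier: steel tray 108 x 96 mm (x, y), side strips 18 mm wide up to the bar's ends, glass beaker 70 mm dia. fixed in it, tongue 28 mm wide at tray level reaching to x -147 mm.
- washbottle: squeeze wash bottle, white, 66 x 104 mm, 189 mm high, 0.2 kg; origin on the bench. Bystander.
- duran: glass reagent bottle with blue cap, 60 mm dia., 150 mm high, standing beside the stand; origin on the bench under its axis. Bystander.
- bench_timer: small white bench timer, 27 x 66 mm, 64 mm high; origin on the bench. Bystander.
- carton: small printed carton, 62 x 91 mm, 50 mm high, lying beside the open side of the stand; origin on the bench under its middle. Bystander.

How it is judged (in metres and radians):
On the way, in this order (a step that is already met when the one before it is completed fails the run):
1. a finger pushes the roller arm down until the switch clicks and the reset button pops up (value of joint lever above 0.12 rad and value of joint button above 0.007 m and contact force between the fingers and lever above 0.3 N).
2. the roller arm is let go and springs back, the button still up (value of joint lever below 0.05 rad and value of joint button above 0.007 m and contact force between the fingers and lever below 0.05 N), for 0.2 s.
3. the reset button is pushed in and stays down by itself (value of joint button below 0.002 m and value of joint lever below 0.05 rad and contact force between the fingers and button below 0.05 N), for 0.3 s.
4. the carrier hangs on both prongs, tongue over the roller (contact force between carrier and hook above 1.5 N and value of joint hook above 0.005 m and contact force between carrier and lever below 0.1 N and horizontal distance between carrier_handle and hook_saddle below 0.016 m and horizontal distance between carrier_tongue and roller below 0.022 m and angle between carrier_handle's own z axis and vertical below 0.12 rad), for 0.2 s.
At the end, for the whole second after the job is handed in: The carrier hangs free and still on both prongs: handle within 16 mm of the saddle point from above, tilt under 0.12 rad, tongue point within 22 mm of the roller from above, not touching it; hook sunk over 5 mm; button down (under 2 mm), arm at rest (under 0.05 rad); fingers off (all of step 4 and value of joint button below 0.002 m and value of joint lever below 0.05 rad and contact force between the fingers and carrier below 0.05 N and velocity of joint hook between -0.01 and 0.01 m/s and linear speed of carrier below 0.03 m/s).
It fails at once if the carrier is dropped or jerked onto the hook: the hook sinks faster than 0.25 m/s (velocity of joint hook above 0.25 m/s).
It fails at once if the wash bottle is shoved or knocked over (distance of washbottle from where it was at the start of the episode above 0.03 m or angle between washbottle's own z axis and vertical above 0.35 rad).
It fails at once if the reagent bottle is shoved or knocked over (distance of duran from where it was at the start of the episode above 0.03 m or angle between duran's own z axis and vertical above 0.35 rad).
It fails at once if the timer is shoved or knocked over (distance of bench_timer from where it was at the start of the episode above 0.03 m or angle between bench_timer's own z axis and vertical above 0.35 rad).
It fails at once if the carton is shoved or knocked over (distance of carton from where it was at the start of the episode above 0.03 m or angle between carton's own z axis and vertical above 0.35 rad).
It also fails if it takes over 67 s, if anything falls off the work surface, if the arm or the gripper's body presses on something with over 40 N, if the wrist force passes 120 N, or if a joint passes its speed limit or range.

## Working session

There is one attempt and no reset: what is moved stays moved. The work goes in short steps, Python scripts to look and compute and a shell command to move; the robot and the scene stay as the last step left them, time stands still between calls to the robot, and variables do not carry over. Pictures are saved under pics/ and viewed, at most 10 in all, crops included, and the job is handed in when it is done.

```bash
mkdir -p pics
cat > h.py <<'E'
import numpy as np, cv2
from plant import arm
from scipy.spatial.transform import Rotation as R
def cam(n):
    m=arm.camera_model(n); f=210/np.tan(np.radians(m["fovy"])/2)
    if n=="wrist":
        s=arm.state(); T=np.eye(4); T[:3,:3]=R.from_euler('xyz',s["tool_rot"],degrees=True).as_matrix(); T[:3,3]=s["ee_pos"]
        T=T@np.array(m["hand_eye"]); return f,m["cx"],m["cy"],T[:3,3],T[:3,:3]
    return f,m["cx"],m["cy"],np.array(m["eye"]),m["attitude"]
def ray(c,p):
    f,cx,cy,e,A=c; d=A@np.array([(p[1]-cx)/f,(p[0]-cy)/f,1.]); return e,d/np.linalg.norm(d)
def atz(c,p,z):
    e,d=ray(c,p); return e+d*(z-e[2])/d[2]
def tri(rs):
    M=sum(np.eye(3)-np.outer(d,d) for e,d in rs); b=sum((np.eye(3)-np.outer(d,d))@e for e,d in rs); return np.linalg.solve(M,b)
E
python3 - <<'E'
from h import *
np.set_printoptions(precision=4,suppress=True)
s=arm.state();print(s["ee_pos"],s["tool_rot"],s["time"])
for n in["scene","top","wrist"]:
    m=arm.camera_model(n);print(n,m)
pics=[]
for n in["scene","top"]:
    cv2.imwrite(f"pics/{n}0.png",arm.camera(n)[:,:,::-1])
for n in["scene","top"]:
    for t in["post_top","roller","button_top","hook_saddle","carrier_handle","carrier_tongue","stand","washbottle","duran","bench_timer","carton"]:
        r=arm.tip_of(t,n); print(n,t,[(np.round(x["point"],1),round(x["conf"],2)) for x in r[:2]])
E
```

```text
[ 0.1964 -0.5398  0.2098] [-179.9049   -0.0209   19.9837] 0.0
scene {'fovy': 46.058369383839704, 'cx': 279.34651957903685, 'cy': 202.0531829667999, 'eye': array([ 0.1651, -1.0106,  0.8178]), 'attitude': array([-119.1515,    0.5827,  -18.1007])}
top {'fovy': 42.840395880133556, 'cx': 270.9722506681593, 'cy': 213.19368248517745, 'eye': array([0.2556, 0.0999, 1.5511]), 'attitude': array([-169.7609,    0.2986,  -89.128 ])}
wrist {'fovy': 63.321306883708665, 'cx': 282.184247600022, 'cy': 201.85960764495118, 'hand_eye': array([[ 0.0001, -0.9527, -0.3039,  0.0798],
       [ 1.    ,  0.0001, -0.0002, -0.0002],
       [ 0.0002, -0.3039,  0.9527, -0.1745],
       [ 0.    ,  0.    ,  0.    ,  1.    ]])}
scene post_top [(array([191.6, 307.6]), 0.8)]
scene roller [(array([245. , 254.2]), 0.53)]
scene button_top [(array([224.2, 257.6]), 0.52)]
scene hook_saddle [(array([178.3, 292.1]), 0.67)]
scene carrier_handle [(array([270.1, 308.4]), 0.86)]
scene carrier_tongue [(array([309.6, 253.1]), 0.77)]
scene stand [(array([250.8, 293.3]), 0.89)]
scene washbottle [(array([205.2, 250.1]), 0.87)]
scene duran [(array([273.6, 334.6]), 0.56)]
scene bench_timer [(array([314.3, 377.8]), 0.58)]
scene carton [(array([221.4, 267. ]), 0.76)]
top post_top [(array([178.9, 302.6]), 0.89)]
top roller [(array([242.3, 283.4]), 0.52)]
top button_top [(array([229. , 257.9]), 0.49)]
top hook_saddle [(array([185. , 273.7]), 0.97), (array([205. , 271.6]), 0.22)]
top carrier_handle [(array([219.7, 377.4]), 0.95)]
top carrier_tongue [(array([264.2, 349.1]), 0.82)]
top stand [(array([203.5, 272.8]), 0.97)]
top washbottle [(array([221.3, 173.6]), 0.91)]
top duran [(array([183.5, 325.9]), 0.93)]
top bench_timer [(array([171.3, 386.3]), 0.74)]
top carton [(array([216.4, 222.8]), 0.57)]
```

```bash
sed -i 's/m\["attitude"\]$/R.from_euler("xyz",m["attitude"],degrees=True).as_matrix()/' h.py
python3 - <<'E'
from h import *
np.set_printoptions(precision=4,suppress=True)
S=cam("scene");T=cam("top")
P=dict(post_top=((191.6,307.6),(178.9,302.6),.232),roller=((245,254.2),(242.3,283.4),.055),button=((224.2,257.6),(229,257.9),.080),saddle=((178.3,292.1),(185,273.7),.230),handle=((270.1,308.4),(219.7,377.4),.146),tongue=((309.6,253.1),(264.2,349.1),0.005),stand=((250.8,293.3),(203.5,272.8),0),wash=((205.2,250.1),(221.3,173.6),0),duran=((273.6,334.6),(183.5,325.9),0),timer=((314.3,377.8),(171.3,386.3),0),carton=((221.4,267),(216.4,222.8),0))
for k,(a,b,z) in P.items():
    print(k,"scene",atz(S,a,z)[:2],"top",atz(T,b,z)[:2],"tri",tri([ray(S,a),ray(T,b)]))
a=cv2.imread("pics/scene0.png")[130:350,190:440];b=cv2.imread("pics/top0.png")[130:310,140:420]
cv2.imwrite("pics/s0c.png",cv2.resize(a,None,fx=2.6,fy=2.6,interpolation=3));cv2.imwrite("pics/t0c.png",cv2.resize(b,None,fx=2.8,fy=2.8,interpolation=3))
E
```

```text
post_top scene [0.5701 0.0178] top [0.5832 0.0316] tri [0.5805 0.0323 0.2243]
roller scene [0.4422 0.0845] top [0.443  0.0756] tri [0.4412 0.0759 0.061 ]
button scene [0.4705 0.1467] top [0.4761 0.1472] tri [0.4735 0.1477 0.0795]
saddle scene [0.5595 0.1058] top [0.5667 0.1046] tri [0.563  0.1054 0.2306]
handle scene [ 0.4972 -0.1818] top [ 0.4957 -0.1721] tri [ 0.4986 -0.1738  0.1395]
tongue scene [ 0.3829 -0.1121] top [ 0.3885 -0.1153] tri [ 0.3854 -0.1146  0.0072]
stand scene [0.5611 0.098 ] top [0.5648 0.1073] tri [ 0.5653  0.1075 -0.0069]
wash scene [0.513  0.3974] top [0.5073 0.398 ] tri [ 0.5102  0.3977 -0.0002]
duran scene [ 0.6305 -0.039 ] top [ 0.6277 -0.0497] tri [ 0.6257 -0.0489  0.0083]
timer scene [ 0.6644 -0.2193] top [ 0.6675 -0.2299] tri [ 0.6625 -0.2272  0.0082]
carton scene [0.5365 0.2787] top [0.524  0.2538] tri [0.5248 0.2515 0.0172]
```

View pics/s0c.png

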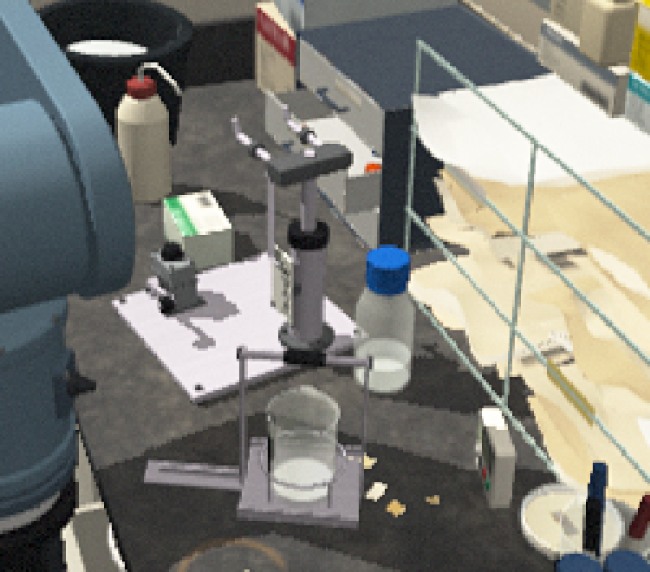

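View pics/t0c.png

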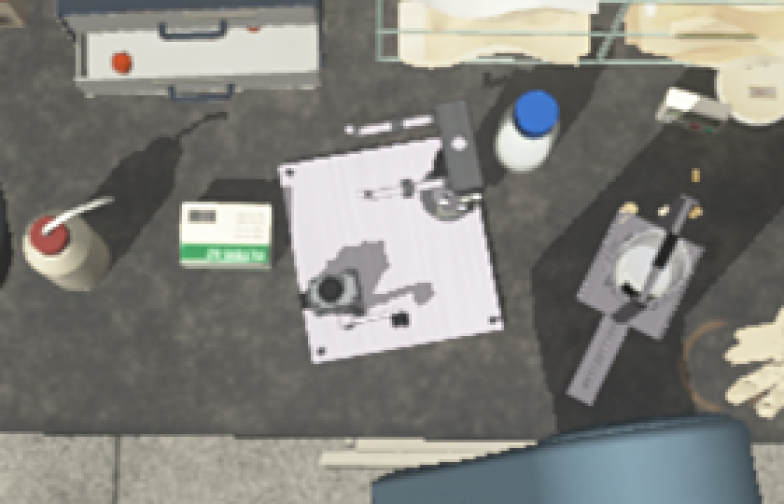

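The pictures agree with the networks: the stand's yaw is about 10°, with the switch at the robot's side and the carton and wash bottle to its left. The carrier (yaw about -28°) and the duran are on the right.

I'll move over the switch now and look closer with the wrist camera.

```bash
python3 -m jog '[[0.03,-0.033,-0.01,0,0,0,0],[0.063,-0.068,-0.02,0,0,0.02,0],[0.097,-0.103,-0.03,0,0,0.04,0],[0.13,-0.138,-0.04,0,0,0.06,0],[0.163,-0.173,-0.05,0,0,0.08,0],[0.196,-0.208,-0.06,0,0,0.1,0],[0.229,-0.243,-0.07,0,0,0.12,0],[0.262,-0.278,-0.08,0,0,0.14,0],[0.29,-0.31,-0.09,0,0,0.16,0],[0.31,-0.33,-0.09,0,0,0.175,0]]'
python3 - <<'E'
from h import *
s=arm.state();Rm=R.from_euler('xyz',s["tool_rot"],degrees=True).as_matrix()
print(s["time"],s["ee_pos"],s["tool_rot"]);print(Rm.T@(np.array([.47,.10,.30])-s["ee_pos"]))
T=cam("top")
for p in[(162,170),(162,250)]:
  for z in(0,.15,.3): print(p,z,atz(T,p,z))
E
```

```text
time: 2.2
ee_pos: [0.3762, -0.1222, 0.3026]
tool_rot: [179.9, -0.2, 10.0]
wrist_force: [0.6, -0.5, -0.8]
finger_gap: 0.0106
grip_force: 0.0
2.2 [ 0.37615128 -0.12218469  0.30256484] [ 1.79874162e+02 -1.62394492e-01  1.00211574e+01]
[ 0.13107189 -0.20247012  0.00249167]
(162, 170) 0 [0.68733177 0.41741496 0.        ]
(162, 170) 0.15 [0.64558223 0.38670627 0.15      ]
(162, 170) 0.3 [0.60383269 0.35599757 0.3       ]
(162, 250) 0 [0.69063282 0.17743902 0.        ]
(162, 250) 0.15 [0.64856404 0.16993777 0.15      ]
(162, 250) 0.3 [0.60649527 0.16243653 0.3       ]
```

```bash
python3 -m jog '[[0.027,-0.04,0,0,0,0,0],[0.054,-0.08,0,0,0,0,0],[0.081,-0.12,0,0,0,0,0],[0.108,-0.16,0,0,0,0,0],[0.131,-0.2,0,0,0,0,0],[0.131,-0.2,0,0,0,0,0],[0.131,-0.2,0,0,0,0,0]]'
python3 - <<'E'
from h import *
np.set_printoptions(precision=4,suppress=True)
W=cam("wrist");cv2.imwrite("pics/w1.png",arm.camera("wrist")[:,:,::-1])
for t,z in[("roller",.055),("button_top",.080),("hook_saddle",.230),("post_top",.232),("stand",0),("carton",0)]:
    r=arm.tip_of(t,"wrist"); print(t,[(np.round(x["point"],1),round(x["conf"],2),atz(W,x["point"],z)[:2]) for x in r[:2]])
E
```

```text
time: 2.9
ee_pos: [0.4693, 0.0962, 0.3004]
tool_rot: [180.0, 0.1, 10.1]
wrist_force: [1.0, 0.2, -0.1]
finger_gap: 0.0005
grip_force: 0.0
roller [(array([186.8, 291.3]), 0.96, array([0.4376, 0.0791]))]
button_top [(array([159.1, 236.7]), 0.84, array([0.4659, 0.1501]))]
hook_saddle []
post_top [(array([ 69. , 408.9]), 0.59, array([0.5777, 0.0303]))]
stand [(array([ 86.1, 287.5]), 0.58, array([0.5575, 0.1052]))]
carton [(array([ 89.7, 168.2]), 0.68, array([0.5253, 0.26  ])), (array([ 69.9, 409.9]), 0.67, array([ 0.6052, -0.0481]))]
```

View pics/w1.png

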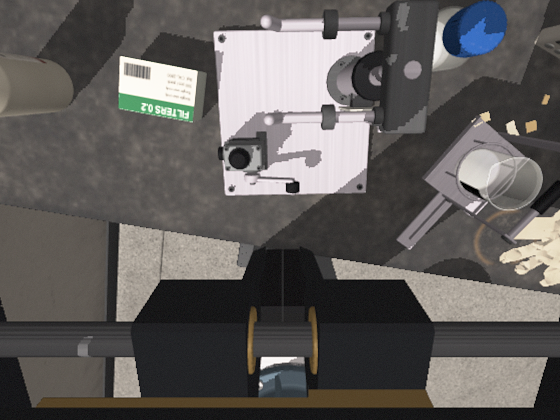

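The wrist view shows the roller at (187,291), the button at (159,237) and the hook prongs at the top. The stand's edges line up with the tool, so its yaw is about 10°. Next I'll press the roller.

```bash
python3 -m jog '[[-0.016,0.006,0.04,0,0,0,0],[-0.033,0.0125,0.08,0,0,0,0],[-0.033,0.0125,0.125,0,0,0,0],[-0.033,0.0125,0.17,0,0,0,0],[-0.033,0.0125,0.205,0,0,0,0],[-0.033,0.0125,0.221,0,0,0,0],[-0.033,0.0125,0.229,0,0,0,0],[-0.033,0.0125,0.236,0,0,0,0],[-0.033,0.0125,0.238,0,0,0,0],[-0.033,0.0125,0.238,0,0,0,0]]'
python3 - <<'E'
from h import *
print(arm.state()["ee_pos"],arm.state()["wrist_force"])
W=cam("wrist");a=arm.camera("wrist");cv2.imwrite("pics/w2.png",cv2.resize(a[:,:,::-1],(800,600)))
E
```

```text
time: 4.25
ee_pos: [0.4399, 0.0772, 0.0634]
tool_rot: [180.0, -0.1, 9.9]
wrist_force: [0.3, 0.1, -0.5]
finger_gap: 0.0005
grip_force: 0.0
[0.43986455 0.07717483 0.06338411] [ 0.29061531  0.14728679 -0.48803981]
```

View pics/w2.png

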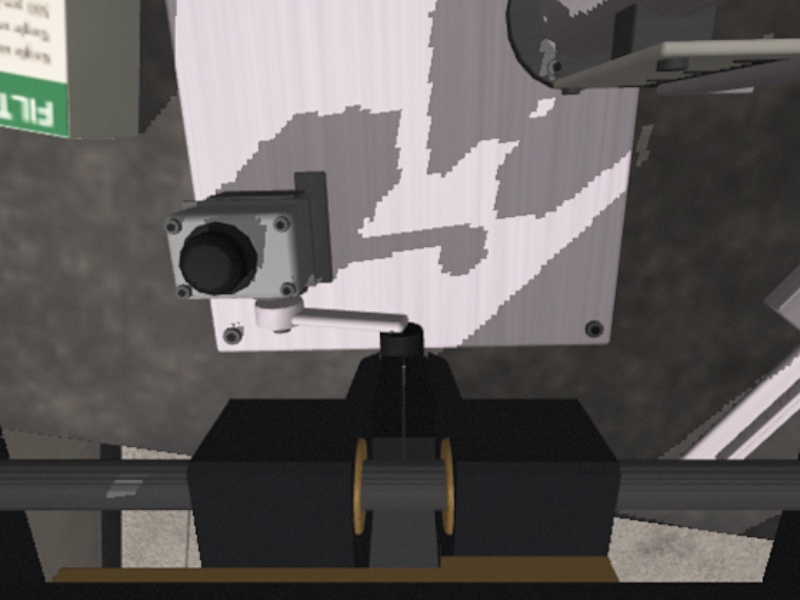

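Run:
```python
from h import *
np.set_printoptions(precision=4,suppress=True)
W=cam("wrist");s=arm.state();Rm=R.from_euler('xyz',s["tool_rot"],degrees=True).as_matrix()
for t,z in[("roller",.055),("button_top",.080),("button_top",.091)]:
    r=arm.tip_of(t,"wrist"); print(t,z,[(np.round(x["point"],1),round(x["conf"],2),atz(W,x["point"],z)[:2],Rm.T@(atz(W,x["point"],z)-s["ee_pos"])) for x in r[:2]])
r=arm.find_in("roller","wrist");print(r[:1]); r=arm.find_in("button","wrist");print(r[:1])
# project fingertip centre front/back and roller corners
f,cx,cy,e,A=W
def pr(p): q=A.T@(p-e); return np.round([q[1]/q[2]*f+cy,q[0]/q[2]*f+cx],1)
for v in[(.009,0,.011),(0,0,.011),(-.009,0,.011)]: print(v,pr(s["ee_pos"]+Rm@np.array(v)))
```

```text
roller 0.055 [(array([238.2, 282.9]), 0.62, array([0.4391, 0.0771]), array([-0.0009, -0.    ,  0.0085])), (array([186.4, 143. ]), 0.36, array([0.4564, 0.1592]), array([ 0.0304, -0.0779,  0.0086]))]
button_top 0.08 [(array([185.4, 140.3]), 0.62, array([0.4651, 0.1512]), array([ 0.0376, -0.0685, -0.0164]))]
button_top 0.091 [(array([185.4, 140.3]), 0.62, array([0.4688, 0.147 ]), array([ 0.0406, -0.0638, -0.0274]))]
[{'extent': [178.7, 206.6, 297.7, 249.1], 'conf': 0.75}]
[{'extent': [126.0, 160.5, 172.3, 203.9], 'conf': 0.89}]
(0.009, 0, 0.011) [220.8 282.9]
(0, 0, 0.011) [235.1 282.9]
(-0.009, 0, 0.011) [249.  282.9]
```

Run:
```python
from h import *
a=cv2.imread("pics/w1.png")[190:300,230:340];b=cv2.resize(cv2.imread("pics/w2.png"),(560,420),interpolation=3)[190:300,230:340]
o=np.hstack([cv2.resize(x,(400,400),interpolation=2) for x in(a,b)]);o=np.clip(o.astype(float)*2.2,0,255)
cv2.imwrite("pics/cmp.png",o)
```

```text
[ WARN:0@0.493] global loadsave.cpp:1063 imwrite_ Unsupported depth image for selected encoder is fallbacked to CV_8U.
```

View pics/cmp.png

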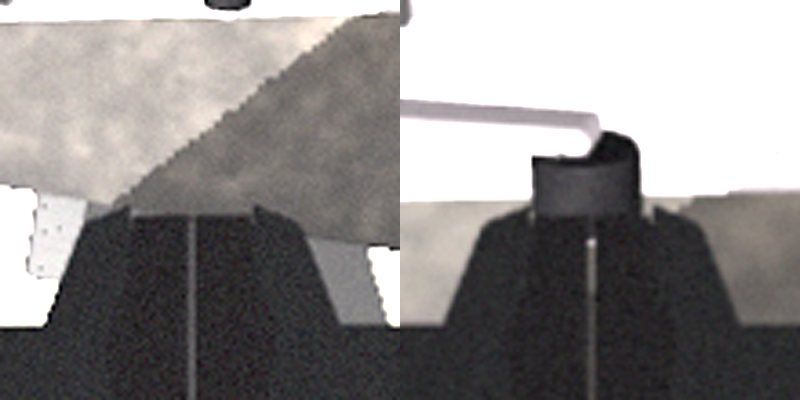

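The fingers' front edge shows at row 249, with the whole roller visible beyond it and no contact force. The tips aren't where I assumed. I'll raise the tool and open the fingers, so the known gap gives the tip depth.

```bash
python3 -m jog '[[0,0,-0.04,0,0,0,0],[0,0,-0.08,0,0,0,0.5],[0,0,-0.1,0,0,0,0.5],[0,0,-0.1,0,0,0,0.5],[0,0,-0.1,0,0,0,0.5]]'
python3 - <<'E'
from h import *
s=arm.state();print(s["finger_gap"])
a=arm.camera("wrist")[:,:,::-1];cv2.imwrite("pics/w3.png",a)
b=np.clip(a[180:420,100:460].astype(float)*1.8,0,255).astype(np.uint8)
cv2.imwrite("pics/w3c.png",cv2.resize(b,None,fx=2.2,fy=2.2,interpolation=2))
E
```

```text
time: 5.05
ee_pos: [0.4391, 0.0773, 0.1625]
tool_rot: [180.0, -0.0, 10.0]
wrist_force: [0.6, -0.7, -0.3]
finger_gap: 0.0302
grip_force: 0.0
0.030234253291109122
```

View pics/w3c.png

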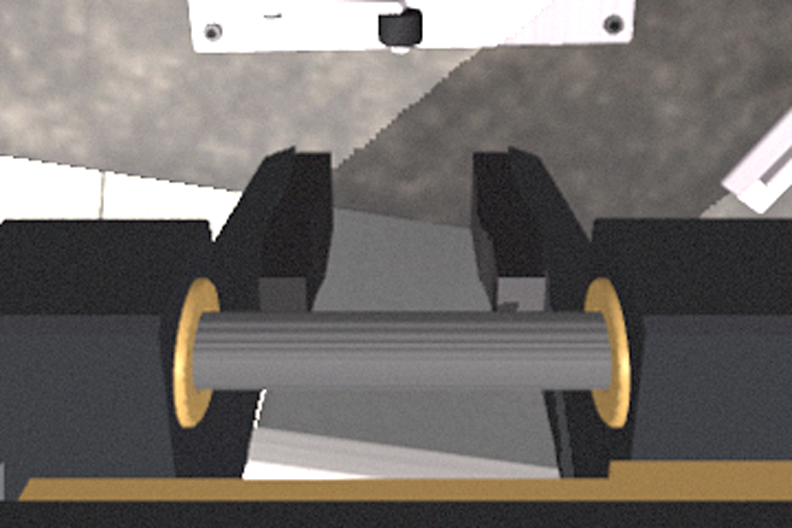

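Run:
```python
from h import *
s=arm.state();print(s["finger_gap"],s["time"])
a=arm.camera("wrist");s=arm.state();print(s["finger_gap"],s["time"])
a=arm.camera("wrist")
for r in(252,256,260):
    print(r,a[r,200:370].sum(axis=1).tolist())
```

```text
0.03437450658615934 5.1
0.03826308506496415 5.15
252 [274, 265, 270, 278, 269, 256, 273, 268, 275, 267, 218, 99, 51, 80, 54, 80, 70, 73, 76, 66, 78, 82, 69, 57, 79, 33, 55, 50, 60, 71, 54, 50, 59, 60, 53, 73, 70, 66, 68, 41, 56, 101, 216, 296, 292, 290, 288, 292, 289, 290, 284, 274, 269, 265, 269, 248, 186, 155, 161, 165, 158, 171, 161, 162, 165, 156, 165, 163, 160, 165, 163, 161, 162, 163, 157, 163, 160, 171, 172, 180, 177, 184, 174, 172, 164, 166, 159, 163, 152, 167, 162, 160, 165, 165, 160, 162, 155, 164, 161, 168, 168, 174, 164, 174, 172, 174, 160, 160, 164, 162, 163, 156, 153, 164, 157, 164, 165, 165, 168, 167, 169, 168, 166, 121, 60, 60, 54, 65, 57, 65, 69, 47, 61, 57, 60, 47, 61, 43, 77, 63, 64, 69, 70, 73, 70, 76, 72, 76, 74, 56, 79, 51, 67, 74, 104, 162, 159, 157, 151, 156, 159, 162, 157, 145, 165, 150, 160, 161, 150, 147]
256 [258, 262, 255, 255, 254, 255, 254, 236, 133, 68, 75, 74, 65, 79, 64, 63, 77, 74, 79, 72, 83, 64, 87, 74, 55, 61, 64, 45, 56, 44, 68, 48, 73, 43, 70, 50, 60, 70, 56, 67, 60, 119, 223, 291, 277, 284, 290, 285, 288, 287, 289, 264, 161, 164, 166, 163, 170
[... 617 characters left out ...]
67, 80, 80, 74, 87, 66, 78, 52, 49, 62, 70, 69, 49, 64, 62, 59, 57, 65, 47, 67, 55, 65, 63, 81, 183, 299, 279, 283, 261, 215, 202, 169, 162, 171, 165, 163, 168, 162, 159, 155, 162, 161, 164, 171, 180, 187, 189, 179, 180, 174, 169, 172, 186, 186, 180, 173, 175, 170, 155, 166, 163, 166, 156, 155, 159, 162, 157, 157, 145, 156, 166, 173, 176, 182, 184, 183, 181, 176, 173, 172, 180, 172, 169, 175, 167, 170, 167, 174, 170, 165, 169, 165, 178, 162, 161, 166, 173, 169, 168, 171, 166, 163, 163, 161, 146, 112, 99, 105, 71, 62, 61, 57, 44, 64, 51, 68, 54, 57, 57, 48, 67, 54, 58, 61, 41, 73, 72, 73, 75, 76, 87, 74, 77, 65, 76, 72, 81, 79, 68, 83, 85, 98, 157, 179, 180, 179, 183, 181, 180, 174, 165, 156]
```

The gap (81.5 px at 38.3 mm) puts the visible fingertips about 30 mm behind the TCP. The real tips are therefore roughly 40 mm shorter than stated. I'll go by touch.

```bash
python3 -m jog '[[0,0,0.03,0,0,0,0],[0,0,0.06,0,0,0,0],[0,0,0.085,0,0,0,0],[0,0,0.105,0,0,0,0],[0,0,0.115,0,0,0,0],[0,0,0.118,0,0,0,0]]';for i in 1 2; do python3 -m jog '[[0,0,0.003,0,0,0,0],[0,0,0.006,0,0,0,0],[0,0,0.006,0,0,0,0]]'; done
```

```text
time: 5.8
ee_pos: [0.4376, 0.0774, 0.043]
tool_rot: [-179.9, 0.2, 10.0]
wrist_force: [-0.6, 0.2, -0.2]
finger_gap: 0.0007
grip_force: 0.0
time: 6.1
ee_pos: [0.4395, 0.0773, 0.0391]
tool_rot: [180.0, -0.0, 10.0]
wrist_force: [0.9, 0.5, 0.4]
finger_gap: 0.0004
grip_force: 0.0
time: 6.4
ee_pos: [0.44, 0.077, 0.033]
tool_rot: [180.0, -0.1, 10.0]
wrist_force: [1.3, -1.7, 3.9]
finger_gap: 0.0006
grip_force: 1.4
```

```bash
python3 -m jog '[[0,0,0.003,0,0,0,0],[0,0,0.006,0,0,0,0],[0,0,0.006,0,0,0,0]]'
python3 - <<'E'
from h import *
a=arm.camera("wrist")[:,:,::-1]
b=np.clip(a[120:300,80:380].astype(float)*1.6,0,255).astype(np.uint8)
cv2.imwrite("pics/w4c.png",cv2.resize(b,None,fx=2.6,fy=2.6,interpolation=2))
E
```

```text
time: 6.7
ee_pos: [0.4392, 0.0774, 0.0264]
tool_rot: [-180.0, -0.0, 9.9]
wrist_force: [2.3, -1.5, 2.3]
finger_gap: 0.0002
grip_force: 1.2
```

View pics/w4c.png

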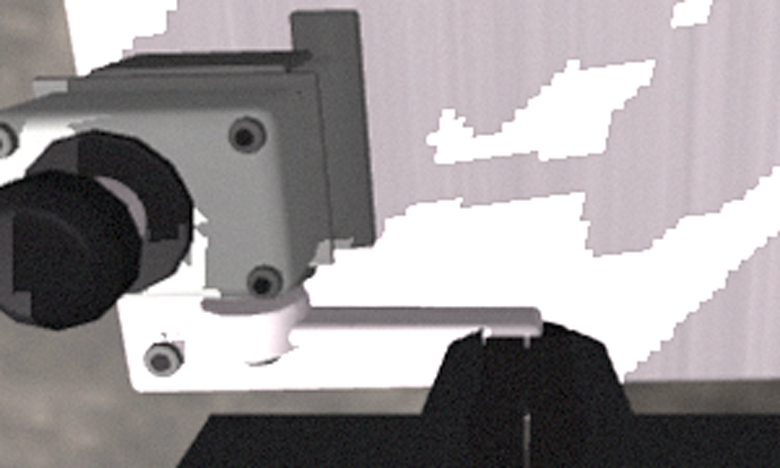

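The picture shows the button popped up (collar visible, cap at crop (70,250)) and the arm held down under the fingers. Contact came at TCP z of about 0.036, so the tip is about 28 mm above the TCP. Now I'll release and move over the button.

```bash
python3 -m jog '[[0,0,-0.025,0,0,0,0],[0,0,-0.05,0,0,0,0],[0,0,-0.05,0,0,0,0],[0,0,-0.05,0,0,0,0],[0,0,-0.05,0,0,0,0],[0.02,-0.032,-0.05,0,0,0,0],[0.04,-0.064,-0.05,0,0,0,0],[0.04,-0.064,-0.05,0,0,0,0],[0.04,-0.064,-0.045,0,0,0,0],[0.04,-0.064,-0.04,0,0,0,0]]'
python3 -m jog '[[0,0,0.004,0,0,0,0],[0,0,0.007,0,0,0,0],[0,0,0.007,0,0,0,0]]';python3 -m jog '[[0,0,0.003,0,0,0,0],[0,0,0.005,0,0,0,0],[0,0,0.005,0,0,0,0]]'
```

```text
time: 7.75
ee_pos: [0.4663, 0.1467, 0.0654]
tool_rot: [-180.0, 0.1, 10.0]
wrist_force: [0.0, 0.1, -0.8]
finger_gap: 0.0004
grip_force: 0.0
time: 8.05
ee_pos: [0.4667, 0.1466, 0.0592]
tool_rot: [-180.0, 0.1, 9.9]
wrist_force: [-2.1, -0.5, 3.6]
finger_gap: 0.0004
grip_force: 1.4
time: 8.35
ee_pos: [0.4675, 0.1469, 0.0546]
tool_rot: [180.0, 0.0, 9.9]
wrist_force: [-0.7, -1.3, 2.6]
finger_gap: 0.0004
grip_force: 1.3
```

```bash
for i in 1 2; do python3 -m jog '[[0,0,0.0015,0,0,0,0],[0,0,0.003,0,0,0,0],[0,0,0.003,0,0,0,0]]';done
```

```text
time: 8.65
ee_pos: [0.4677, 0.1473, 0.0517]
tool_rot: [180.0, -0.0, 10.0]
wrist_force: [-1.4, -1.8, 3.6]
finger_gap: 0.0005
grip_force: 1.9
time: 8.95
ee_pos: [0.468, 0.1473, 0.0497]
tool_rot: [180.0, -0.0, 10.0]
wrist_force: [-5.1, -2.4, 14.2]
finger_gap: 0.0003
grip_force: 6.7
```

14 N means the stop is reached. I'll lift and check that the button stays down, then head towards the carrier.

```bash
python3 -m jog '[[0,0,-0.04,0,0,0,0],[0,0,-0.085,0,0,0,0],[-0.01,0.02,-0.13,0,0,0,0],[-0.02,0.04,-0.17,0,0,0,0],[-0.02,0.04,-0.17,0,0,0,0]]'
python3 - <<'E'
from h import *
np.set_printoptions(precision=4,suppress=True)
s=arm.state();Rm=R.from_euler('xyz',s["tool_rot"],degrees=True).as_matrix()
W=cam("wrist");a=arm.camera("wrist")[:,:,::-1]
for t in["roller","button_top","hook_saddle"]:
    z=dict(roller=.055,button_top=.08,hook_saddle=.23)[t];r=arm.tip_of(t,"wrist"); print(t,[(np.round(x["point"],1),round(x["conf"],2),atz(W,x["point"],z)[:2]) for x in r[:2]])
p=arm.tip_of("button_top","wrist")[0]["point"];r,c=int(p[0]),int(p[1])
b=np.clip(a[max(0,r-60):r+60,max(0,c-50):c+110].astype(float)*1.6,0,255).astype(np.uint8)
cv2.imwrite("pics/w5c.png",cv2.resize(b,None,fx=4,fy=4,interpolation=2))
E
```

```text
time: 9.45
ee_pos: [0.4581, 0.1031, 0.2246]
tool_rot: [179.9, -0.6, 9.9]
wrist_force: [0.9, 1.1, 0.6]
finger_gap: 0.0002
grip_force: 0.0
roller [(array([200.5, 301.7]), 0.7, array([0.4355, 0.0782]))]
button_top [(array([164.7, 234.6]), 0.64, array([0.4667, 0.1506]))]
hook_saddle []
```

View pics/w5c.png

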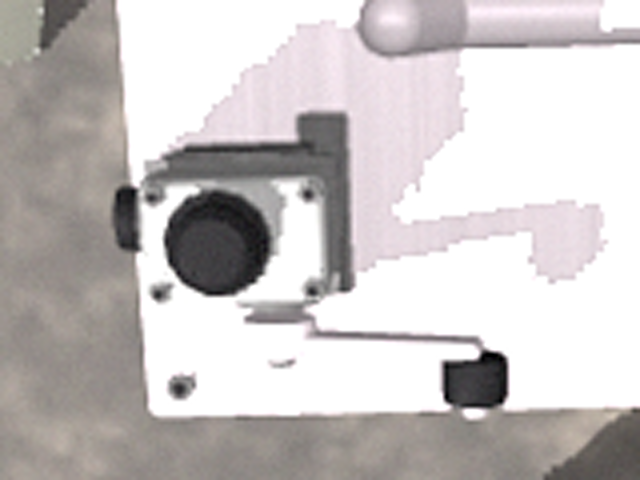

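The button is flat on the housing again and the roller is up. On to the carrier.

```bash
python3 -m jog '[[-0.003,0.03,-0.01,0,0,0.05,0],[-0.006,0.07,-0.026,0,0,0.15,0.5],[-0.009,0.11,-0.026,0,0,0.26,1],[-0.013,0.15,-0.026,0,0,0.37,1],[-0.017,0.19,-0.026,0,0,0.48,1],[-0.02,0.23,-0.026,0,0,0.58,1],[-0.024,0.263,-0.026,0,0,0.663,1],[-0.024,0.263,-0.026,0,0,0.663,1],[-0.024,0.263,-0.026,0,0,0.663,1]]'
python3 - <<'E'
from h import *
np.set_printoptions(precision=4,suppress=True)
s=arm.state();Rm=R.from_euler('xyz',s["tool_rot"],degrees=True).as_matrix()
W=cam("wrist");a=arm.camera("wrist")[:,:,::-1];cv2.imwrite("pics/w6.png",a)
for t,z in[("carrier_handle",.146),("carrier_tongue",.005)]:
    r=arm.tip_of(t,"wrist"); print(t,[(np.round(x["point"],1),round(x["conf"],2),atz(W,x["point"],z)[:2],Rm.T@(atz(W,x["point"],z)-s["ee_pos"])) for x in r[:2]])
S=cam("scene");arm.camera("scene")
for t in["carrier_handle"]:
    r=arm.tip_of(t,"scene");print(r[:1])
E
```

```text
time: 10.6
ee_pos: [0.476, -0.1583, 0.2429]
tool_rot: [-180.0, 0.2, -28.0]
wrist_force: [-0.3, 0.7, 0.2]
finger_gap: 0.0625
grip_force: 0.0
carrier_handle [(array([161.1, 286.2]), 0.87, array([ 0.4987, -0.1729]), array([0.0272, 0.0023, 0.0968]))]
carrier_tongue [(array([231.5, 288.6]), 0.8, array([ 0.3896, -0.1205]), array([-0.0931,  0.0074,  0.2382]))]
[{'point': [268.8, 308.7], 'conf': 0.65}]
```

```bash
python3 -m jog '[[0.013,0.001,0.02,0,0,-0.02,1],[0.026,0.0023,0.05,0,0,-0.02,1],[0.026,0.0023,0.09,0,0,-0.02,1],[0.026,0.0023,0.125,0,0,-0.02,1],[0.026,0.0023,0.144,0,0,-0.02,1],[0.026,0.0023,0.144,0,0,-0.02,1],[0.026,0.0023,0.144,0,0,-0.02,0.3],[0.026,0.0023,0.144,0,0,-0.02,0],[0.026,0.0023,0.144,0,0,-0.02,0],[0.026,0.0023,0.144,0,0,-0.02,0]]' 20
python3 -m jog '[[0,0,0,0,0,0,0],[0,0,0,0,0,0,0],[0,0,0,0,0,0,0],[0,0,0,0,0,0,0]]' 25
```

```text
time: 11.85
ee_pos: [0.4992, -0.1734, 0.102]
tool_rot: [180.0, -0.1, -26.9]
wrist_force: [0.8, -0.1, 0.4]
finger_gap: 0.0581
grip_force: 0.0
time: 12.25
ee_pos: [0.4984, -0.173, 0.1007]
tool_rot: [-180.0, 0.0, -26.9]
wrist_force: [0.1, -0.4, 0.4]
finger_gap: 0.0261
grip_force: 0.0
```

```bash
python3 -m jog '[[0,0,0,0,0,0,0],[0,0,0,0,0,0,0],[0,0,0,0,0,0,0],[0,0,0,0,0,0,0]]' 40
python3 -m jog '[[0,0,-0.01,0,0,0,0],[0,0,-0.03,0,0,0,0],[0,0,-0.05,0,0,0,0],[0,0,-0.05,0,0,0,0]]' 40
python3 - <<'E'
from h import *
a=arm.camera("scene")[:,:,::-1]; b=arm.camera("wrist")[:,:,::-1]
o=np.hstack([cv2.resize(a[120:370,190:440],(400,400)),cv2.resize(b[100:350,160:410],(400,400))])
cv2.imwrite("pics/g.png",o)
E
```

```text
time: 12.65
ee_pos: [0.4983, -0.1732, 0.1006]
tool_rot: [180.0, 0.0, -26.9]
wrist_force: [-0.9, -2.2, -1.7]
finger_gap: 0.0112
grip_force: 40.0
time: 13.05
ee_pos: [0.4999, -0.1737, 0.1534]
tool_rot: [180.0, -0.3, -26.9]
wrist_force: [0.7, -0.5, -6.7]
finger_gap: 0.011
grip_force: 40.1
```

View pics/g.png

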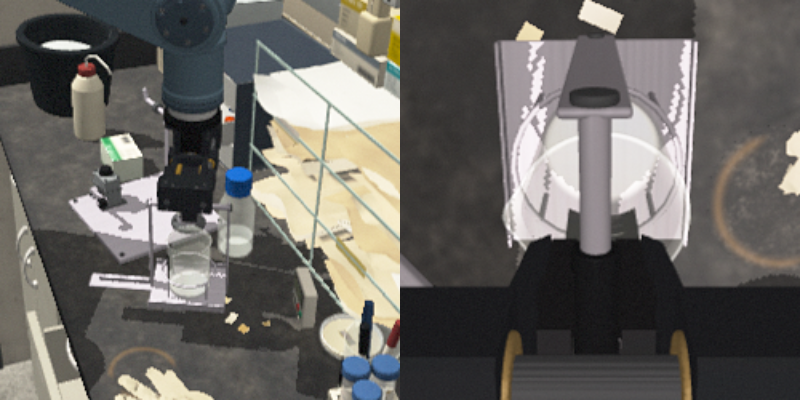

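The carrier is gripped by the sleeve and hangs level off the bench. Before choosing the lowering spot, I'll check how far the drawer in front reaches.

Run:
```python
from h import *
np.set_printoptions(precision=4,suppress=True)
S=cam("scene");T=cam("top")
def t(a,b):
    rs=[ray(S,a),ray(T,b)];p=tri(rs);print(p,[round(np.linalg.norm(np.cross(p-e,d)),4) for e,d in rs])
t((194.6,333.5),(152.1,183.6));t((194.6,333.5),(131.8,230.4))
s=arm.state();Rm=R.from_euler('xyz',s["tool_rot"],degrees=True).as_matrix()
y=np.radians(10.2);tgt=np.array([.564,.104,0])+.11*np.array([-np.sin(y),np.cos(y),0]);tgt[2]=.375
print(s["ee_pos"],s["wrist_force"],tgt,Rm.T@(tgt-s["ee_pos"]))
W=cam("top")
for p in[(165,173),(160,252)]:
  for z in(.1,.2): print(z,atz(W,p,z))
```

```text
[0.7594 0.3667 0.0027] [np.float64(0.0418), np.float64(0.0418)]
[0.7488 0.2328 0.0846] [np.float64(0.0066), np.float64(0.0066)]
[ 0.4984 -0.1728  0.1505] [-0.6896  0.0221 -5.1834] [0.5445 0.2123 0.375 ] [-0.1329 -0.3644 -0.2245]
0.1 [0.6509 0.3881 0.1   ]
0.2 [0.6237 0.3682 0.2   ]
0.1 [0.6685 0.167  0.1   ]
0.2 [0.64   0.1623 0.2   ]
```

The drawer's contents sit about 85 mm high and its front is at x ≥ 0.65, so there is room. I'll lift, turn and carry.

```bash
python3 -m jog '[[0,0,-0.015,0,0,0,0],[0,0,-0.04,0,0,0,0],[0,0,-0.07,0,0,0,0],[0,0,-0.1,0,0,-0.03,0],[0,0,-0.13,0,0,-0.1,0],[0,0,-0.16,0,0,-0.17,0],[0,0,-0.19,0,0,-0.25,0],[0,0,-0.21,0,0,-0.33,0],[0,0,-0.22,0,0,-0.38,0],[0,0,-0.225,0,0,-0.4,0]]'
python3 - <<'E'
from h import *
s=arm.state();Rm=R.from_euler('xyz',s["tool_rot"],degrees=True).as_matrix()
print(s["ee_pos"],s["tool_rot"],Rm.T@(np.array([.5445,.2123,.375])-s["ee_pos"]),np.radians(s["tool_rot"][2]-10.2))
E
```

```text
time: 14.15
ee_pos: [0.4984, -0.1729, 0.3752]
tool_rot: [-180.0, 0.0, -3.9]
wrist_force: [0.2, 0.5, -6.2]
finger_gap: 0.0116
grip_force: 40.1
[ 0.49839242 -0.17292359  0.3752276 ] [-1.79965253e+02  4.69654780e-02 -3.89258060e+00] [ 0.01985007 -0.38746478  0.00044631] -0.2459619315275476
```

```bash
python3 -m jog '[[0.001,-0.015,0,0,0,-0.02,0],[0.003,-0.045,0,0,0,-0.06,0],[0.005,-0.085,0,0,0,-0.11,0],[0.007,-0.13,0,0,0,-0.16,0],[0.009,-0.175,0,0,0,-0.21,0],[0.011,-0.22,0,0,0,-0.246,0],[0.014,-0.265,0,0,0,-0.246,0],[0.016,-0.31,0,0,0,-0.246,0],[0.018,-0.35,0,0,0,-0.246,0],[0.02,-0.375,0,0,0,-0.246,0]]'
python3 -m jog '[[0,-0.008,0,0,0,0,0],[0,-0.012,0,0,0,0,0],[0,-0.012,0,0,0,0,0],[0,-0.012,0,0,0,0,0]]'
python3 - <<'E'
from h import *
np.set_printoptions(precision=4,suppress=True)
s=arm.state();print(s["ee_pos"],s["tool_rot"])
for n in["wrist","top"]:
    W=cam(n);a=arm.camera(n)[:,:,::-1];cv2.imwrite(f"pics/{n}7.png",a)
    for t,z in[("post_top",.232),("hook_saddle",.23),("roller",.055),("button_top",.08),("carrier_handle",s["ee_pos"][2]+.0454),("carrier_tongue",s["ee_pos"][2]-.1)]:
        r=arm.tip_of(t,n); print(n,t,[(np.round(x["point"],1),round(x["conf"],2),atz(W,x["point"],z)[:2]) for x in r[:1]])
E
```

```text
time: 15.15
ee_pos: [0.5427, 0.2039, 0.3735]
tool_rot: [-179.9, 0.2, 10.3]
wrist_force: [0.5, 1.1, -5.2]
finger_gap: 0.011
grip_force: 39.9
time: 15.55
ee_pos: [0.5421, 0.2106, 0.3754]
tool_rot: [180.0, 0.0, 10.1]
wrist_force: [0.7, -0.5, -7.0]
finger_gap: 0.0112
grip_force: 40.1
[0.5421 0.2106 0.3754] [179.9757   0.0293  10.0627]
wrist post_top [(array([177.2, 475.9]), 0.59, array([0.5775, 0.0288]))]
wrist hook_saddle []
wrist roller [(array([230.4, 354.4]), 0.61, array([0.4385, 0.0776]))]
wrist button_top []
wrist carrier_handle [(array([290.6, 282.5]), 0.76, array([0.5402, 0.2105]))]
wrist carrier_tongue []
top post_top [(array([182.6, 302.3]), 0.56, array([0.5735, 0.0323]))]
top hook_saddle [(array([184.7, 272.6]), 0.69, array([0.5675, 0.1074]))]
top roller [(array([242.3, 284.1]), 0.47, array([0.4431, 0.0736]))]
top button_top []
top carrier_handle [(array([174.7, 223.7]), 0.8, array([0.5433, 0.213 ]))]
top carrier_tongue [(array([185.7, 273.8]), 0.18, array([0.5543, 0.1042]))]
```

```bash
python3 -m jog '[[0,0,0.015,0,0,0,0],[0,0,0.045,0,0,0,0],[0,0,0.08,0,0,0,0],[0,0,0.115,0,0,0,0],[0,0,0.145,0,0,0,0],[0,0,0.163,0,0,0,0],[0,0,0.169,0,0,0,0],[0,0,0.169,0,0,0,0],[0,0,0.169,0,0,0,0]]'
python3 -m jog '[[0,0.008,0,0,0,0,0],[0.001,0.02,0,0,0,0,0],[0.001,0.032,0,0,0,0,0],[0.001,0.044,0,0,0,0,0],[0.002,0.05,0,0,0,0,0],[0.002,0.05,0,0,0,0,0]]'
python3 - <<'E'
from h import *
np.set_printoptions(precision=4,suppress=True)
s=arm.state();print(s["ee_pos"],s["tool_rot"])
for n in["scene","top"]:
    a=arm.camera(n)[:,:,::-1];cv2.imwrite(f"pics/{n}8.png",a)
a=cv2.imread("pics/scene8.png")[130:300,200:400];b=cv2.imread("pics/top8.png")[140:270,200:350]
cv2.imwrite("pics/ins.png",np.hstack([cv2.resize(a,(400,340)),cv2.resize(b,(392,340))]))
E
```

```text
time: 17.15
ee_pos: [0.5429, 0.2116, 0.2077]
tool_rot: [180.0, -0.1, 10.1]
wrist_force: [1.5, 0.1, -5.2]
finger_gap: 0.0114
grip_force: 40.1
time: 17.75
ee_pos: [0.5534, 0.1613, 0.2068]
tool_rot: [180.0, -0.0, 10.0]
wrist_force: [-0.2, -0.3, -5.5]
finger_gap: 0.011
grip_force: 40.2
[0.5534 0.1613 0.2068] [179.9868  -0.007   10.0224]
```

View pics/ins.png

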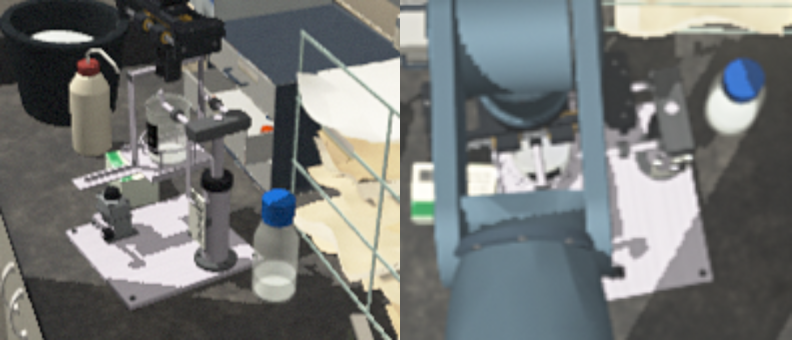

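The scene view shows the carrier level, with the prong tips entering between bar and beaker, clear of the carton and the post. I'll continue in.

```bash
python3 -m jog '[[0,0.006,0,0,0,0,0],[0,0.016,0,0,0,0,0],[0,0.026,0,0,0,0,0],[0,0.033,0,0,0,0,0],[0,0.033,0,0,0,0,0]]' ; python3 -m jog '[[0,0.006,0,0,0,0,0],[0,0.014,0,0,0,0,0],[0,0.021,0,0,0,0,0],[0,0.024,0,0,0,0,0],[0,0.024,0,0,0,0,0],[0,0.024,0,0,0,0,0]]'
```

```text
time: 18.35
ee_pos: [0.5591, 0.1288, 0.2067]
tool_rot: [180.0, 0.0, 10.0]
wrist_force: [0.4, 0.4, -5.8]
finger_gap: 0.0112
grip_force: 40.2
time: 18.95
ee_pos: [0.563, 0.1066, 0.2067]
tool_rot: [-180.0, 0.0, 10.1]
wrist_force: [0.5, 0.8, -5.6]
finger_gap: 0.0112
grip_force: 40.1
```

```bash
for i in 1 2; do python3 -m jog '[[0,0,0.002,0,0,0,0],[0,0,0.005,0,0,0,0],[0,0,0.008,0,0,0,0],[0,0,0.01,0,0,0,0],[0,0,0.01,0,0,0,0],[0,0,0.01,0,0,0,0]]';done
python3 - <<'E'
from h import *
W=cam("wrist");arm.camera("wrist")
for t,z in[("post_top",.232),("roller",.055)]:
    r=arm.tip_of(t,"wrist"); print(t,[(np.round(x["point"],1),round(x["conf"],2),atz(W,x["point"],z)[:2]) for x in r[:1]])
E
```

```text
time: 19.55
ee_pos: [0.563, 0.1066, 0.1966]
tool_rot: [-180.0, 0.0, 10.1]
wrist_force: [0.9, -0.2, -6.8]
finger_gap: 0.0113
grip_force: 40.1
time: 20.15
ee_pos: [0.563, 0.1065, 0.1867]
tool_rot: [-180.0, 0.0, 10.1]
wrist_force: [0.1, -0.4, -5.3]
finger_gap: 0.011
grip_force: 40.1
post_top [(array([285. , 465.9]), 0.83, array([0.57777044, 0.02899572]))]
roller [(array([167.8,  11.3]), 0.49, array([0.5338496, 0.3535237]))]
```

```bash
for i in 1 2; do python3 -m jog '[[0,0,0.001,0,0,0,0],[0,0,0.002,0,0,0,0],[0,0,0.003,0,0,0,0],[0,0,0.004,0,0,0,0],[0,0,0.005,0,0,0,0],[0,0,0.006,0,0,0,0],[0,0,0.006,0,0,0,0],[0,0,0.006,0,0,0,0]]';done
```

```text
time: 21.1
ee_pos: [0.5631, 0.1065, 0.1808]
tool_rot: [-180.0, -0.0, 10.1]
wrist_force: [-0.6, -0.5, -3.6]
finger_gap: 0.0111
grip_force: 40.1
time: 21.9
ee_pos: [0.5631, 0.1065, 0.1748]
tool_rot: [180.0, -0.0, 10.1]
wrist_force: [0.3, 0.0, -1.5]
finger_gap: 0.0112
grip_force: 40.0
```

```bash
python3 -m jog '[[0,0,0.001,0,0,0,0],[0,0,0.002,0,0,0,0],[0,0,0.003,0,0,0,0],[0,0,0.003,0,0,0,0],[0,0,0.003,0,0,0,0]]'
python3 - <<'E'
from h import *
import time
f=[]
for i in range(6):
    arm.camera("wrist"); f.append(arm.state()["wrist_force"])
print(np.mean(f,0))
E
```

```text
time: 22.4
ee_pos: [0.5631, 0.1065, 0.1718]
tool_rot: [180.0, -0.0, 10.1]
wrist_force: [0.9, -0.3, -0.9]
finger_gap: 0.0112
grip_force: 40.0
[ 0.49491422  0.21891615 -0.9930304 ]
```

```bash
python3 -m jog '[[0,0,0.001,0,0,0,0],[0,0,0.002,0,0,0,0],[0,0,0.0028,0,0,0,0],[0,0,0.0028,0,0,0,0],[0,0,0.0028,0,0,0,0]]'
python3 - <<'E'
from h import *
f=[]
for i in range(6):
    arm.camera("wrist"); f.append(arm.state()["wrist_force"])
print(np.mean(f,0))
E
```

```text
time: 23.2
ee_pos: [0.5631, 0.1065, 0.169]
tool_rot: [180.0, -0.0, 10.1]
wrist_force: [0.4, -1.0, -0.3]
finger_gap: 0.0112
grip_force: 39.9
[ 5.88968937e-01 -6.16777462e-02  2.79566223e-04]
```

Balanced, so I'll open the fingers and retreat straight up.

```bash
python3 -m jog '[[0,0,0,0,0,0,0.2],[0,0,0,0,0,0,0.35],[0,0,0,0,0,0,0.35],[0,0,0,0,0,0,0.35],[0,0,0,0,0,0,0.35],[0,0,0,0,0,0,0.35]]' 5; python3 -m jog '[[0,0,-0.005,0,0,0,0.35],[0,0,-0.02,0,0,0,0.35],[0,0,-0.05,0,0,0,0.35],[0,0,-0.09,0,0,0,0.35],[0,0,-0.13,0,0,0,0.35],[0,0,-0.15,0,0,0,0.35],[0,0,-0.15,0,0,0,0.35],[0,0,-0.15,0,0,0,0.35],[0,0,-0.15,0,0,0,0.35],[0,0,-0.15,0,0,0,0.35]]'
python3 - <<'E'
from h import *
np.set_printoptions(precision=4,suppress=True)
S=cam("scene");a=arm.camera("scene");cv2.imwrite("pics/end.png",a[:,:,::-1])
W=cam("wrist");arm.camera("wrist")
for n,C in(("scene",S),("wrist",W)):
  for t,z in[("carrier_handle",.216),("carrier_tongue",.07),("hook_saddle",.216),("post_top",.218),("button_top",.08),("roller",.055)]:
    r=arm.tip_of(t,n); print(n,t,[(np.round(x["point"],1),round(x["conf"],2),atz(C,x["point"],z)[:2]) for x in r[:1]])
E
```

```text
time: 24.1
ee_pos: [0.563, 0.1065, 0.1689]
tool_rot: [180.0, -0.0, 10.1]
wrist_force: [-0.2, 0.5, -0.4]
finger_gap: 0.0307
grip_force: 0.0
time: 25.1
ee_pos: [0.5622, 0.1065, 0.317]
tool_rot: [-180.0, 0.2, 10.1]
wrist_force: [-0.3, 0.5, 0.2]
finger_gap: 0.0311
grip_force: 0.0
scene carrier_handle [(array([184.9, 295.6]), 0.79, array([0.5646, 0.092 ]))]
scene carrier_tongue [(array([236.2, 251.4]), 0.69, array([0.4411, 0.1072]))]
scene hook_saddle [(array([182.1, 292.7]), 0.71, array([0.5628, 0.1101]))]
scene post_top [(array([193.8, 312.9]), 0.77, array([0.5883, 0.0267]))]
scene button_top [(array([226.8, 255.6]), 0.36, array([0.4613, 0.1352]))]
scene roller [(array([242.4, 250.3]), 0.63, array([0.4355, 0.1003]))]
wrist carrier_handle [(array([192.6, 283.4]), 0.55, array([0.5621, 0.106 ]))]
wrist carrier_tongue [(array([251.5, 284.7]), 0.72, array([0.4381, 0.0815]))]
wrist hook_saddle []
wrist post_top [(array([188.1, 377.9]), 0.94, array([0.5804, 0.0293]))]
wrist button_top [(array([223.9, 235.1]), 0.67, array([0.4704, 0.1528]))]
wrist roller []
```

By the wrist camera the handle is over the saddle and the tongue is over the roller (within about 4 mm). I'll wait for it to settle, then hand in.

```bash
for i in 1 2 3; do python3 -m jog '[[0,0,0,0,0,0,0.35],[0,0,0,0,0,0,0.35],[0,0,0,0,0,0,0.35],[0,0,0,0,0,0,0.35],[0,0,0,0,0,0,0.35],[0,0,0,0,0,0,0.35],[0,0,0,0,0,0,0.35],[0,0,0,0,0,0,0.35],[0,0,0,0,0,0,0.35],[0,0,0,0,0,0,0.35]]' >/dev/null; done; python3 -c "
from plant import arm
import numpy as np
a=arm.camera('scene').astype(int);arm.camera('wrist');arm.camera('wrist');b=arm.camera('scene').astype(int)
print(abs(a-b)[150:330,230:340].mean(),abs(a-b).mean())
print(arm.finish_job())"
```

```text
2.6091750841750843 2.4331136621315195
the job is handed in; nothing more can be done
None
```

I tripped and reset the cut-out, hung the carrier on both prongs with its tongue over the roller, and handed the job in at about 28 s; no verdict was returned, but my last camera measurements showed it in place and still.

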